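# Turn a carton over a V-rest and seat it in the labelling jig

## Robot

A 6-joint arm with a two-finger parallel gripper is mounted at the origin on the work surface. World frame = base frame: x ahead of the robot, y to its left, z up, the work surface at z = 0. Lengths are in m, angles in rad, forces in N, time in s.
With the tool pointing down it reaches from about 0.35 to 0.925 m from the base axis. Payload 6.4 kg.
Tool frame: the origin (TCP) lies midway between the tips of the shut fingers; the grasp point (between the pads) lies 19 mm behind it; z points along the fingers, y is the direction in which the jaws open and shut (so a half turn about z gives the same grasp; the last joint's range is limited). The gripper opens to 94 mm and grips with 3 to 60 N. Pads are 16 mm wide; open, the fingers measure 119 mm over their backs; the gripper's body (75 mm by 177 mm) begins 78 mm behind the grasp point.
Start: joints at [-1.369, 0.245, 1.558, -0, 1.339, -0.174], TCP at [0.239, -0.605, 0.205] pointing down, gripper open.
Joint ranges: [-3.13, 3.13], [-1.02, 2.26], [0.13, 2.54], [-0.95, 4.09], [0.21, 2.88], [-2.74, 2.74]. Speed limits (rad/s): [2.57, 2.57, 3.14, 3.14, 3.14, 3.14].

## Interface

Orientations are given as a rotation vector (axis times angle).
In Python, from rig import env gives the robot as it stands. Calls block until the motion is done:
- env.goto(position, orientation): joint-space move of the TCP to a pose.
- env.move_linear(position, v=0.15, ori=None): straight line of the TCP; ori=None keeps the orientation; v is the mean speed in m/s.
- env.move_joints(angles): joint-space move.
- env.open() and env.close(force=None): open the fingers fully, or close them until they stop; force is the grip in N (None keeps the last).
- env.pause(seconds).
- env.ik(position, orientation): joint angles nearest the present ones, or None.
- env.camera(name): name is "side" or "top" or "wrist"; returns a dict with "color" (480x640x3 uint8, red, green, blue), "range_z" (480x640 float32, m along the optical axis (not along the pixel's ray), 0 where there is no reading), "mtx" (3x3 intrinsics, pixels), "rvec" (rotation vector, rad) and "tvec" (3), from world to camera coordinates, as OpenCV has them. Camera axes: x right, y down, z forward; pixel columns grow to the right and rows downward; lengths in m; the calibration is good to about 2 mm. A picture is of the moment at which its call begins.
A pose or a line that the arm cannot do raises env.PlanningError and nothing moves.
- env.hand_in(): hands the job in, once; it reports no verdict.
Trained networks look in a picture, given as the dict that the camera call returned (one of the last four; its "shot" number tells which), for a name from the list of things; names that differ only in an ending like _2 or _b are one class to them, and where a whole thing is asked for, a point or a joint stands for the part that bears it (a point fixed in the world has none). Each returns a list of dicts, best first, with "p" (0 to 1); they miss things now and then, are a little off and sometimes report something else, mostly with a low value. They report only what shows in the picture. A call takes as long as a camera call.
- env.silhouettes(picture, name): "pixels" (480x640 bool, what is visible of it) and "box" ([left, top, right, bottom] in pixels, round what is visible of it).
Readings, each from a call of its own:
- env.current_time(): time.
- env.current_q(): joint angles.
- env.current_joint_vel(): joint speeds.
- env.current_joint_efforts(): joint torques, N m.
- env.current_tcp_pos(): TCP position.
- env.current_orientation(): TCP orientation.
- env.current_wrist_force(): force on the tool from outside, world axes, zero at the start.
- env.current_ft_torque(): the same for the moment, N m.
- env.current_gripper_width(): opening from 0.0 (shut) to 1.0 (fully open).
Only numpy, scipy, OpenCV 4.12 (cv2) and the standard library are available. Lean on these libraries where they do the work, as an engineer would, in place of code of your own. Each camera call takes 0.05 s, during which the arm holds its last target.

## Task

Take the brown carton with the white label and hang tab out of the rack, leave it lying by itself in the orange V-rest with its label sloping upward, then take it again another way and seat it in the blue-walled jig: label up, tab in the slot, flat and square on the pocket floor. Put it down rather than dropping it, let go of it at the end, and leave all the other things on the bench where they stand.

Things in the scene. Friction and masses are not known exactly. Their poses are not given: they have to be found in the camera images.
- carton: Rigid brown carton, 120 (x) x 62 (y) x 34 (z) mm, 0.18 kg, white label with blue stripe on its +z face, folded over onto its +y edge; hang tab at its +x end. Origin: centre of the plain face opposite the label; z out of the label, x to the tab. Starts standing on a long edge (y up) in one of the rack's slots, label to the rack's -y side, tab to the rack's +x end.
- tab (a point): Point on the carton's stiff hang tab, 68 mm from the carton's origin along its x, on the plain face. The tab is 36 mm wide (y), 6 mm thick (z 0 to 6 mm) and sticks out 16 mm from the +x end (carton x from 60 to 76 mm).
- rack: Fixed grey rack, base 140 (x) x 200 (y) x 6 mm. Three slots along x at y = -66, 0, 66 mm, 38 mm wide, floor 6 mm up, each with one standing carton; gaps between cartons 32 mm. Ribs 34 mm high stand only at x 33 to 57 mm either side: the middle 66 mm is free for fingers. Origin: centre of underside. Yaw up to 0.35 rad either way.
- v_rest: Fixed rest, base 124 (x) x 100 (y) x 5 mm, with two orange 90 degree V's, each 20 mm wide, at x = -50 and 50 mm, 80 mm free between them for fingers. Each has two 55 mm faces sloping up at 45 degrees to +y and -y. A carton lies with its plain face on one slope and a long edge on the other. Origin: centre of underside. Yaw up to 0.3 rad either way.
- v_bottom (a point): Middle of the V's bottom line (the line runs along the v_rest's x), 45 mm above the v_rest's origin.
- jig: Fixed jig: aluminium plate, x -80 to 96, y -50 to 50 mm, with blue-walled pocket 125 (x) x 67 (y) mm. Walls rise 12 mm from the pocket floor, then flare to 21 mm. Long walls only at x 36 to 62 mm either side; between, the sides are open for fingers (no plate beyond y 33 mm for x within 30 mm). Origin: under the pocket's centre, on the table; x to the tab slot. Yaw up to 0.35 rad either way.
- pocket (a point): Centre of the pocket floor, 12 mm above the jig's origin.
- tab_slot (a point): Point on the floor of the tab slot, 68 mm from the pocket centre along the jig's x; the point tab belongs here. The slot is a 44 mm wide gap in the middle of the pocket's +x wall, so the carton fits one way round only.
- plain_a: Plain brown carton without label or tab, 120 x 62 x 34 mm, standing on a long edge in another slot of the rack. Origin: centre of its 120 x 62 face on the rack's +y side; x along its length, y up. Leave it standing.
- plain_b: A second plain brown carton, same as plain_a, in the remaining slot. Leave it standing.
- glue_stick: White upright cylinder, 28 mm across, 65 mm tall, between the V-rest and the station on its +y side. Origin: centre of the underside. Leave alone.
- stamp: Red upright cylinder, 30 mm across, 60 mm tall, between the V-rest and the station on its -y side. Origin: centre of the underside. Leave alone.
- tape_roll: Amber roll of tape lying flat, 80 mm across, 48 mm tall, in front of the robot. Origin: centre of the underside. Leave alone.
- glue_bottle: Yellow bottle with a red cap, 56 mm across, 170 mm tall, behind the stations. Origin: centre of the underside. Leave alone.
- pen_cup: Blue open cup, 72 mm across, 100 mm tall, behind the stations. Origin: centre of the underside. Leave alone.
- label_jar: White jar with a steel lid, 70 mm across, 100 mm tall, behind the stations. Origin: centre of the underside. Leave alone.

How it is judged:
By the outcome, as a careful person would: the job done as asked, in the order asked, and still so for the second after the job is handed in, with the robot touching nothing.
It also fails if it takes over 56 s, if anything falls off the work surface, if the arm or the gripper's body presses on something with over 40 N, if the wrist force passes 120 N, or if a joint passes its speed limit or range.

## Working session

There is one attempt and no reset: what is moved stays moved. The work goes in short steps, each a Python script; the robot and the scene stay as the last script left them, time stands still between calls to the robot, and variables do not carry over. Pictures are saved under pics/ and viewed, and the job is handed in when it is done.

```bash
ls; mkdir -p pics
cat > h.py <<'E'
import numpy as np, cv2
from scipy.spatial.transform import Rotation as R
from rig import env
def save(p,n): cv2.imwrite('pics/'+n+'.png',cv2.cvtColor(p['color'],cv2.COLOR_RGB2BGR))
def cloud(p):
    z=p['range_z'];K=p['mtx'];v,u=np.indices(z.shape)
    c=np.stack([(u-K[0,2])/K[0,0]*z,(v-K[1,2])/K[1,1]*z,z],-1)
    Rm=cv2.Rodrigues(np.array(p['rvec'],float))[0]
    w=(c-np.array(p['tvec']).ravel())@Rm
    w[z<=0]=np.nan
    return w
E
python3 - <<'E'
from h import *
for n in ['top','side','wrist']:
    p=env.camera(n);save(p,n+'0');np.savez('pics/'+n+'0.npz',**{k:p[k] for k in['color','range_z','mtx','rvec','tvec']})
    w=cloud(p)
    for t in ['carton','rack','v_rest','jig','plain_a']:
        for s in env.silhouettes(p,t)[:4]:
            print(n,t,round(s['p'],2),np.round(s['box']),s['pixels'].sum(),np.round(np.nanmedian(w[s['pixels']],axis=0),3))
print(env.current_time())
E
```

```text
pics
top carton 0.57 [468. 225. 508. 290.] 1787 [ 0.533 -0.279  0.067]
top carton 0.16 [261. 267. 280. 281.] 236 [0.504 0.127 0.064]
top rack 0.56 [426. 222. 541. 305.] 2224 [ 0.498 -0.263  0.007]
top v_rest 0.71 [298. 207. 360. 285.] 3210 [0.568 0.016 0.006]
top jig 0.73 [154. 215. 224. 315.] 3938 [0.533 0.307 0.013]
top plain_a 0.79 [436. 232. 469. 295.] 1560 [ 0.523 -0.215  0.067]
top plain_a 0.75 [500. 222. 541. 284.] 1819 [ 0.541 -0.344  0.067]
side carton 0.63 [390. 254. 438. 304.] 1454 [0.409 0.066 0.034]
side carton 0.6 [336. 138. 398. 160.] 1045 [ 0.534 -0.276  0.065]
side rack 0.88 [344. 135. 402. 193.] 695 [ 0.505 -0.203  0.007]
side rack 0.5 [340. 136. 398. 161.] 930 [ 0.533 -0.276  0.065]
side v_rest 0.58 [306. 215. 374. 281.] 2895 [0.557 0.019 0.006]
side v_rest 0.54 [252. 150. 289. 203.] 1503 [ 0.731 -0.12   0.071]
side jig 0.58 [272. 367. 390. 440.] 6368 [0.535 0.314 0.013]
side jig 0.17 [344. 133. 402. 195.] 703 [ 0.503 -0.203  0.007]
side plain_a 0.81 [347. 117. 397. 138.] 872 [ 0.539 -0.343  0.067]
side plain_a 0.63 [345. 153. 398. 184.] 1401 [ 0.518 -0.21   0.057]
0.9
```

View pics/top0.png

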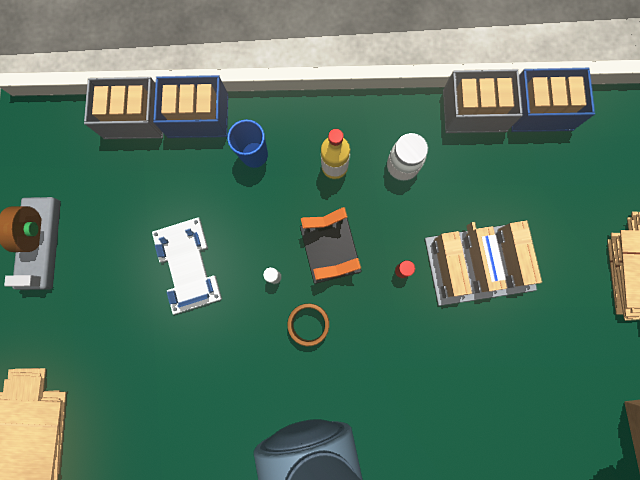

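View pics/side0.png

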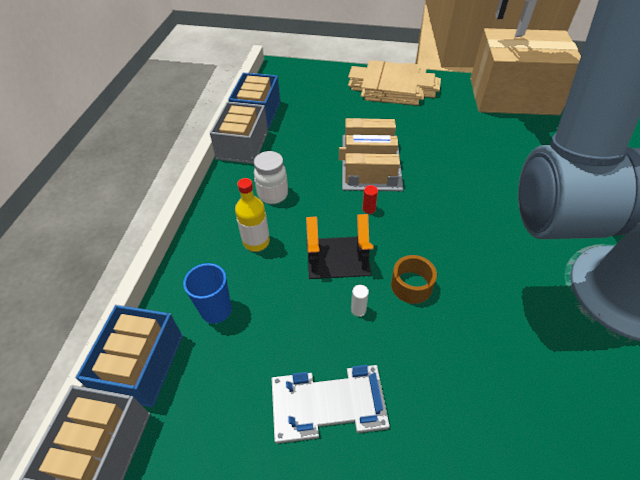

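View pics/wrist0.png

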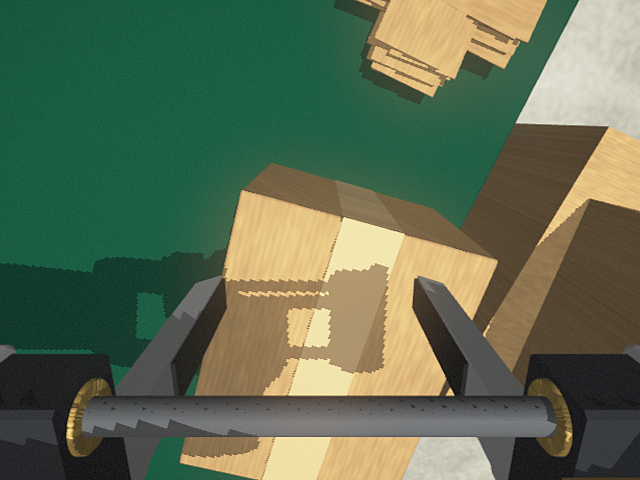

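```bash
cat > est.py <<'E'
from h import *
def rect(pts):
    (c,s,a)=cv2.minAreaRect((pts*1000).astype(np.float32)); 
    s=list(s)
    if s[0]<s[1]: s=s[::-1]; a-=90
    a=(a+90)%180-90
    return np.round(c,1),np.round(s,1),round(a,2)
if __name__=='__main__':
  for n in ['top','side']:
    p=dict(np.load(f'pics/{n}0.npz'));w=cloud(p).reshape(-1,3);col=p['color'].reshape(-1,3).astype(int)
    hsv=cv2.cvtColor(p['color'],cv2.COLOR_RGB2HSV).reshape(-1,3)
    def box(x0,x1,y0,y1,z0,z1): return (w[:,0]>x0)&(w[:,0]<x1)&(w[:,1]>y0)&(w[:,1]<y1)&(w[:,2]>z0)&(w[:,2]<z1)
    print(n)
    for y0,y1 in[(-.25,-.18),(-.32,-.255),(-.4,-.32)]:
        m=box(.44,.63,y0,y1,.062,.075); print('carton top',rect(w[m,:2]),m.sum(),np.median(w[m,2]))
    m=box(.38,.66,-.42,-.13,.002,.012)&(hsv[:,1]<60); print('rack base',rect(w[m,:2]),m.sum())
    m=box(.40,.68,.2,.45,.009,.016)&(hsv[:,1]<60)&(hsv[:,2]>90); print('jig',rect(w[m,:2]),m.sum(),np.median(w[m,2]))
    m=box(.40,.68,.2,.45,.016,.05); print('jigwalls',rect(w[m,:2]),m.sum(),np.median(w[m,2]))
    m=box(.45,.68,-.09,.11,.002,.009); m&=(hsv[:,2]<90)&(col[:,1]<col[:,0]+15);print('vbase',rect(w[m,:2]),m.sum(),np.median(w[m,2]))
    m=box(.45,.68,-.09,.11,.03,.12); print('V',rect(w[m,:2]),m.sum(),w[m,2].min(),w[m,2].max())
    for y0,y1,nm in[(-.16,-.08,'stamp'),(.1,.16,'glue')]:
        m=box(.44,.56,y0,y1,.055,.075);print(nm,rect(w[m,:2]),m.sum())
    m=box(.35,.46,-.05,.15,.04,.055);print('tape',rect(w[m,:2]))
    m=box(.64,.9,-.3,.3,.09,.3);
    for i in [1]:
        k=w[m]; lab=np.round(k[:,1],1)
        for l in np.unique(lab): print('back',l,np.median(k[lab==l],axis=0).round(3),k[lab==l].shape)
E
python3 est.py
```

```text
top
carton top (array([ 524. , -222.1]), array([119.9,  34.7]), 8.24) 1189 0.06805064188897443
carton top (array([ 532.7, -287.9]), array([119.7,  35.8]), 8.08) 1213 0.06816434125038795
carton top (array([ 543.2, -352.4]), array([120.1,  36.6]), 8.21) 1211 0.06785402443130129
rack base (array([ 528.6, -288.3]), array([200.7, 141. ]), -81.68) 1710
jig (array([532.6, 309.5]), array([176.6, 101.1]), 17.12) 3048 0.01247434644799562
jigwalls (array([531. , 306.3]), array([168.3,  94.7]), 17.33) 635 0.029492187139794495
vbase (array([562.1,  14.1]), array([121.6,  99.3]), 13.39) 925 0.0052001098794139085
V (array([540.8,  25. ]), array([159.6, 116.9]), 13.69) 1040 0.030209347979589928 0.08646059434541664
stamp (array([ 516.5, -130.2]), array([28.8, 28.5]), 16.19) 197
glue (array([506.1, 128.3]), array([26.7, 25.9]), -46.99) 172
tape (array([411.9,  58.4]), array([78.8, 77.5]), -45.8)
back -0.2 [ 0.739 -0.159  0.1  ] (258, 3)
back -0.1 [ 0.738 -0.133  0.1  ] (568, 3)
back -0.0 [0.729 0.003 0.12 ] (785, 3)
back 0.1 [0.765 0.144 0.099] (72, 3)
back 0.2 [0.78  0.185 0.099] (293, 3)
side
carton
[... 372 characters left out ...]
, 101.2]), 16.82) 5092 0.012605317998301651
jigwalls (array([529. , 311.1]), array([164. ,  93.2]), 16.94) 1047 0.02954051412951462
vbase (array([561.3,  16.5]), array([121.5,  99. ]), 13.95) 1748 0.005434845850736027
V (array([560.6,  15.2]), array([120. ,  84.9]), 13.67) 956 0.03007084821199748 0.08714221102730935
stamp (array([ 514.6, -130. ]), array([30.5, 27.5]), -82.24) 124
glue (array([504.1, 129.6]), array([26.5, 26.4]), -82.72) 204
tape (array([410.3,  59.4]), array([80.4, 77.8]), -89.33)
back -0.2 [ 0.738 -0.159  0.1  ] (130, 3)
back -0.1 [ 0.735 -0.13   0.1  ] (388, 3)
back 0.0 [0.731 0.013 0.12 ] (890, 3)
back 0.1 [0.77  0.144 0.098] (134, 3)
back 0.2 [0.765 0.187 0.099] (383, 3)
```

Run:
```python
import cv2
a=cv2.imread('pics/top0.png')
b=[a[195:325,140:240],a[195:325,285:385],a[210:320,420:550]]
b=[cv2.resize(x,None,fx=4 if i<2 else 3.5,fy=4 if i<2 else 3.5,interpolation=cv2.INTER_CUBIC)[:385*2] for i,x in enumerate(b)]
import numpy as np
h=520
cv2.imwrite('pics/c.png',np.hstack([cv2.resize(x,(266,300)) for x in b]))
cv2.imwrite('pics/j.png',np.hstack(b[:2]))
```

```text
(no output)
```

View pics/j.png

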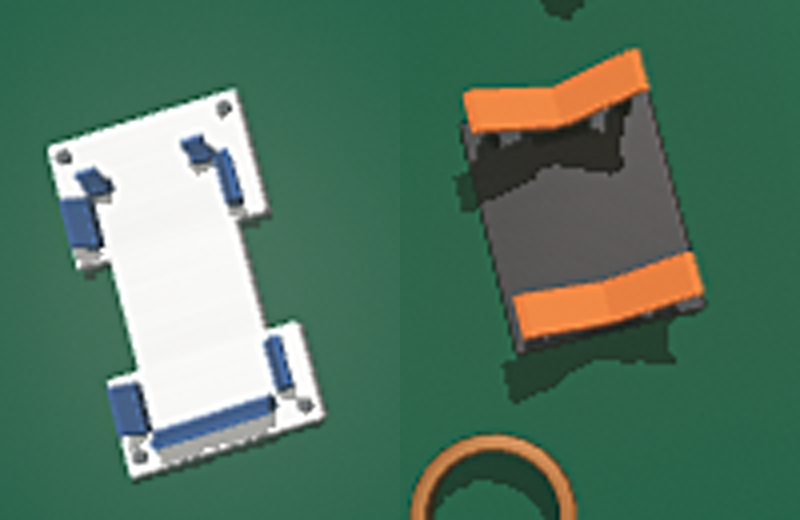

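```bash
cat >> h.py <<'E'
def rz(a): return R.from_euler('z',a,degrees=True).as_matrix()
def rx(a): return R.from_euler('x',a,degrees=True).as_matrix()
def T(Rm,p):
    M=np.eye(4);M[:3,:3]=Rm;M[:3,3]=p;return M
RY,VY,JY=8.2,13.7,17.0
rack=T(rz(RY),[.528,-.2881,0]); vrest=T(rz(VY),[.5617,.0153,0]); jig=T(rz(JY),[.5237,.3072,0])
# carton frames: columns x,y,z of the carton
Cr=np.array([[1,0,0],[0,0,-1],[0,1,0]]).T.astype(float).T
Cr=np.column_stack([[1,0,0],[0,0,1],[0,-1,0]]).astype(float)
s2=2**-.5
Cv=np.column_stack([[1,0,0],[0,s2,s2],[0,-s2,s2]])
c_rack=rack@T(Cr,[.003,.017,.006+.031])
c_v=vrest@T(Cv,np.array([0,0,.045])+.031*Cv[:,1])
c_jig=jig@T(np.eye(3),[0,0,.012])
def G1(s,sg=1,x=0): # s: tip height above lower long edge
    y=np.array([0,0,sg]);z=np.array([0,-1,0]);return T(np.column_stack([np.cross(y,z),y,z]),[x,s-.031,.017])
def G2(zt,sg=1,x=0):
    y=np.array([0,sg,0]);z=np.array([0,0,-1]);return T(np.column_stack([np.cross(y,z),y,z]),[x,0,zt])
def pr(M): return M[:3,3],R.from_matrix(M[:3,:3]).as_rotvec()
def up(M,d):
    M=M.copy();M[2,3]+=d;return M
def back(M,d):
    M=M.copy();M[:3,3]-=d*M[:3,2];return M
def yaw(M,a):
    M=M.copy();M[:3,:3]=rz(a)@M[:3,:3];return M
def st(l=''): print(l,'t',env.current_time(),'tcp',np.round(env.current_tcp_pos(),4),'F',np.round(env.current_wrist_force(),1),'w',round(env.current_gripper_width(),4))
E
python3 - <<'E'
from h import *
for sg in (1,-1):
    for n,M in [('rack',c_rack@G1(.036,sg)),('rack+50',yaw(c_rack@G1(.036,sg),50)),('rack-50',yaw(c_rack@G1(.036,sg),-50)),('rackup',up(c_rack@G1(.036,sg),.12)),
      ('v',c_v@G1(.028,sg)),('vup',up(c_v@G1(.028,sg),.08)),('vback',back(c_v@G1(.028,sg),.1)),
      ('v2',c_v@G2(.002,sg)),('v2back',back(c_v@G2(.002,sg),.1)),('v2up',up(c_v@G2(.002,sg),.1)),('j',c_jig@G2(.002,sg)),('jup',up(c_jig@G2(.002,sg),.1))]:
        q=env.ik(*pr(M)); print(sg,n,None if q is None else np.round(q,2),np.round(M[:3,3],3))
print(env.current_orientation())
E
```

```text
1 rack [-0.68  0.34  1.77 -0.    1.03  0.74] [ 0.531 -0.288  0.042]
1 rack+50 [-0.68  0.34  1.77 -0.    1.03 -0.13] [ 0.531 -0.288  0.042]
1 rack-50 [-0.68  0.34  1.77 -0.    1.03  1.62] [ 0.531 -0.288  0.042]
1 rackup [-0.68  0.18  1.72 -0.    1.25  0.74] [ 0.531 -0.288  0.162]
1 v [ 0.19  0.32  1.9  -0.92  1.1   2.04] [0.56  0.023 0.077]
1 vup [ 0.19  0.19  1.89 -0.86  1.19  1.91] [0.56  0.023 0.157]
1 vback [ 0.32  0.23  1.85 -0.83  1.27  2.  ] [0.543 0.092 0.148]
1 v2 [-0.44  0.46  1.72  0.59  1.52 -2.45] [0.557 0.035 0.068]
1 v2back [-0.52  0.43  1.62  0.54  1.68 -2.43] [ 0.574 -0.033  0.139]
1 v2up [-0.44  0.31  1.71  0.59  1.66 -2.36] [0.557 0.035 0.168]
1 j [ 0.34  0.39  1.77  0.    0.99 -1.52] [0.524 0.307 0.014]
1 jup [ 0.34  0.24  1.74  0.    1.16 -1.52] [0.524 0.307 0.114]
-1 rack [-0.68  0.34  1.77 -0.    1.03 -2.4 ] [ 0.531 -0.288  0.042]
-1 rack+50 None [ 0.531 -0.288  0.042]
-1 rack-50 [-0.68  0.34  1.77  0.    1.03 -1.53] [ 0.531 -0.288  0.042]
-1 rackup [-0.68  0.18  1.72 -0.    1.25 -2.4 ] [ 0.531 -0.288  0.162]
-1 v [ 0.19  0.32  1.9  -0.92  1.1  -1.1 ] [0.56  0.023 0.077]
-1 vup [ 0.19  0.19  1.89 -0.86  1.19 -1.23] [0.56  0.023 0.157]
-1 vback [ 0.32  0.23  1.85 -0.83  1.27 -1.14] [0.543 0.092 0.148]
-1 v2 [-0.44  0.46  1.72  0.59  1.52  0.69] [0.557 0.035 0.068]
-1 v2back [-0.52  0.43  1.62  0.54  1.68  0.71] [ 0.574 -0.033  0.139]
-1 v2up [-0.44  0.31  1.71  0.59  1.66  0.78] [0.557 0.035 0.168]
-1 j [ 0.34  0.39  1.77 -0.    0.99  1.62] [0.524 0.307 0.014]
-1 jup [ 0.34  0.24  1.74 -0.    1.16  1.62] [0.524 0.307 0.114]
[3.08624387e+00 5.86891013e-01 1.71681609e-05]
```

Run:
```python
from h import *
M=yaw(c_rack@G1(.038,1),50)
env.goto(*pr(up(M,.12))); st('above')
p=env.camera('wrist');save(p,'w1')
env.move_linear(pr(up(M,.035))[0],v=.2); st()
p=env.camera('wrist');save(p,'w2')
p=env.camera('side');save(p,'s2')
```

```text
above t 2.4917 tcp [ 0.5307 -0.2887  0.1642] F [-1.2  0.6 -0.1] w 1.0035
 t 3.1167 tcp [ 0.5313 -0.2884  0.0797] F [ 0.4 -0.8  0.7] w 0.9971
```

View pics/w1.png

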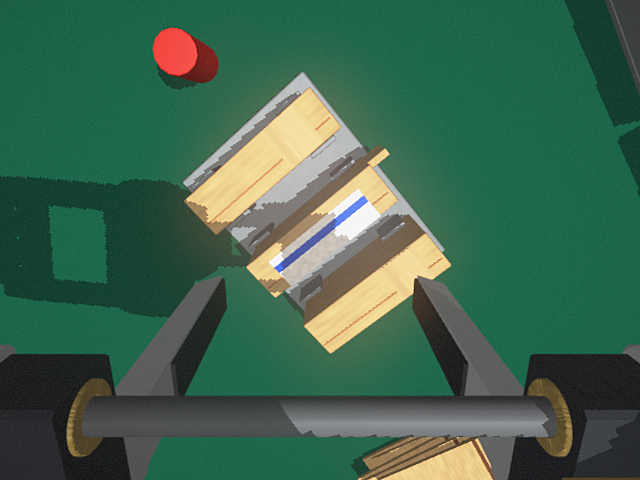

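View pics/w2.png

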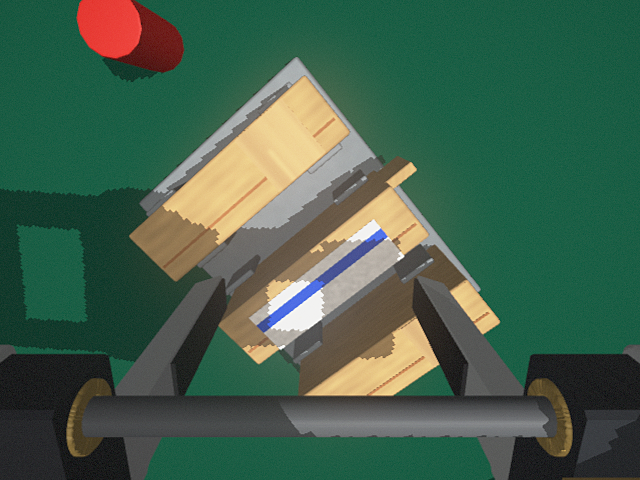

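Run:
```python
from h import *
M=yaw(c_rack@G1(.038,1),50)
for d in (.02,.01,.0):
    env.move_linear(pr(up(M,d))[0],v=.1)
    f=env.current_wrist_force()
    if np.abs(f).max()>8: print('contact',f,d); break
st('down')
p=env.camera('wrist');save(p,'w3')
env.close(3); st('closed')
p=env.camera('wrist');save(p,'w4')
```

```text
down t 4.0167 tcp [ 0.5305 -0.2873  0.0433] F [ 0.3  0.4 -0.2] w 1.004
closed t 4.5917 tcp [ 0.5311 -0.2878  0.0442] F [0.2 0.6 0.2] w 0.7206
```

View pics/w4.png

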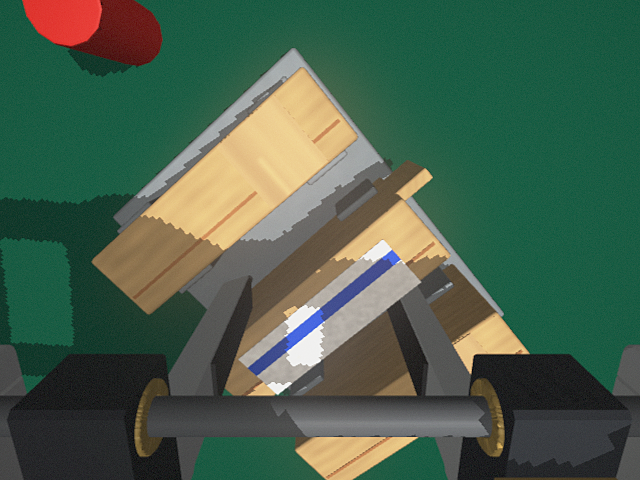

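Run:
```python
from h import *
M=c_rack@G1(.038,1)
for a in (38,25,12,0):
    q=env.ik(*pr(yaw(M,a))); env.move_joints(q); print(np.round(env.current_ft_torque(),2)); st(a)
p=env.camera('wrist');save(p,'w5')
```

```text
[-0.08 -0.04 -0.63]
38 t 4.9583 tcp [ 0.531  -0.2878  0.044 ] F [ 1.1 -0.3 -0.4] w 0.5582
[-0.13 -0.03 -0.31]
25 t 5.2917 tcp [ 0.531  -0.2878  0.044 ] F [ 0.1 -0.5  0.1] w 0.4593
[-0.16  0.01 -0.15]
12 t 5.625 tcp [ 0.5309 -0.2878  0.044 ] F [ 0.2 -0.6  0.2] w 0.3939
[-0.05  0.05 -0.07]
0 t 5.9417 tcp [ 0.5309 -0.2876  0.044 ] F [0.2 0.2 1. ] w 0.3635
```

View pics/w5.png

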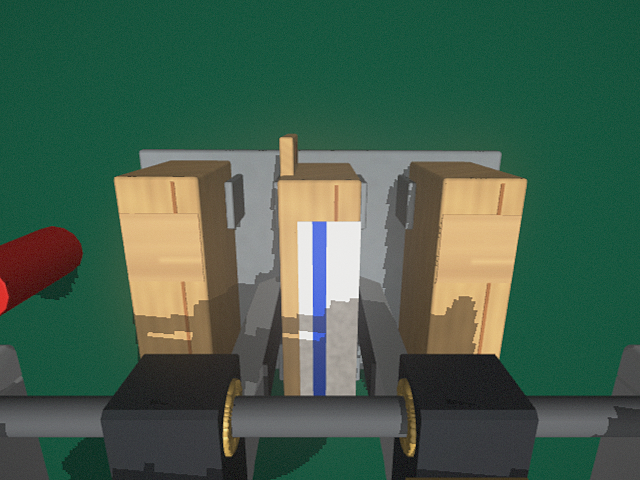

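Run:
```python
from h import *
M=c_rack@G1(.028,1)
env.move_linear(pr(M)[0],v=.05); st('lower')
env.close(30); st('grip')
env.move_linear(pr(up(M,.03))[0],v=.1); env.move_linear(pr(up(M,.14))[0],v=.25); st('lift')
V=c_v@G1(.028,1)
env.goto(*pr(up(V,.10))); st('above V')
for n in ('side','top','wrist'):
    p=env.camera(n);save(p,n+'6'); np.savez('pics/'+n+'6.npz',**{k:p[k] for k in['color','range_z','mtx','rvec','tvec']})
```

```text
lower t 6.3417 tcp [ 0.5307 -0.2875  0.0335] F [ 0.1 -0.2 -1. ] w 0.3626
grip t 6.5583 tcp [ 0.5305 -0.2874  0.0335] F [-0.3 -0.5 -2.9] w 0.3571
lift t 7.6 tcp [ 0.5301 -0.2871  0.1723] F [-0.   0.3 -2.4] w 0.3578
above V t 8.8333 tcp [0.5596 0.0221 0.1759] F [ 0.2  0.1 -1.9] w 0.3601
```

View pics/side6.png

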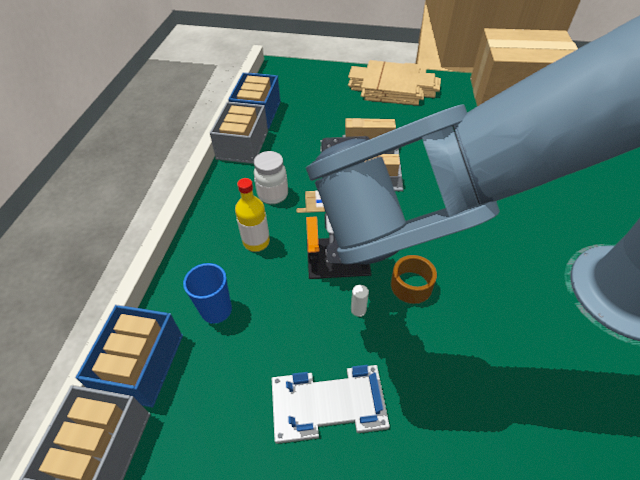

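View pics/top6.png

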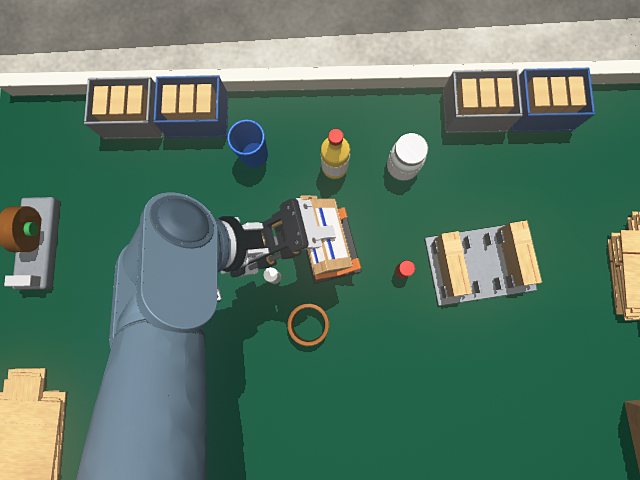

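View pics/wrist6.png

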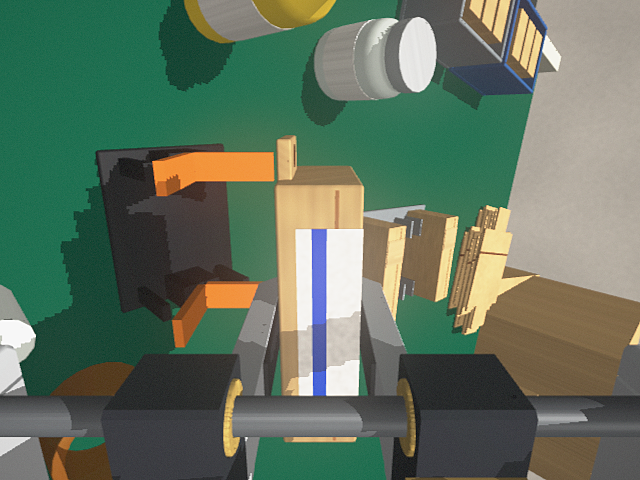

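Run:
```python
from h import *
V=c_v@G1(.028,1)
env.move_linear(pr(up(V,.02))[0],v=.2); st('v')
f0=np.array(env.current_wrist_force())
for d in np.arange(.014,-.0061,-.002):
    if d<.004 : pass
    env.move_linear(pr(up(V,d))[0],v=.05)
    f=np.array(env.current_wrist_force())-f0
    print(round(d,4),f.round(1))
    if np.abs(f).max()>5: break
st()
p=env.camera('top');save(p,'top7');p=env.camera('wrist');save(p,'wrist7')
```

```text
v t 9.5333 tcp [0.5604 0.0225 0.0974] F [ 0.3 -0.1 -1.5] w 0.3595
0.014 [-0.6 -0.8 -0.4]
0.012 [ 0.2  0.4 -0. ]
0.01 [-0.7  0.9 -0.3]
0.008 [ 0.  -0.2 -0.9]
0.006 [-1.   0.3 -0.3]
0.004 [-0.1 -0.5  0.1]
0.002 [-0.9  0.2 -0.2]
0.0 [ 0.9 -2.3  1.8]
-0.002 [-1.  -3.7  8.1]
 t 11.8 tcp [0.5608 0.022  0.0767] F [-0.6 -3.8  6.7] w 0.3616
```

View pics/wrist7.png

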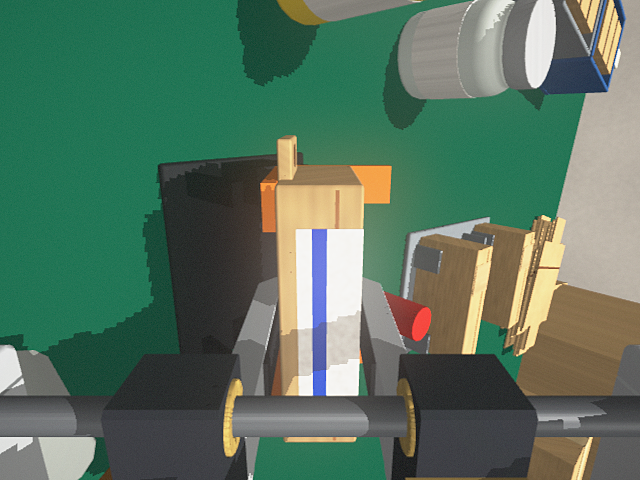

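View pics/top7.png

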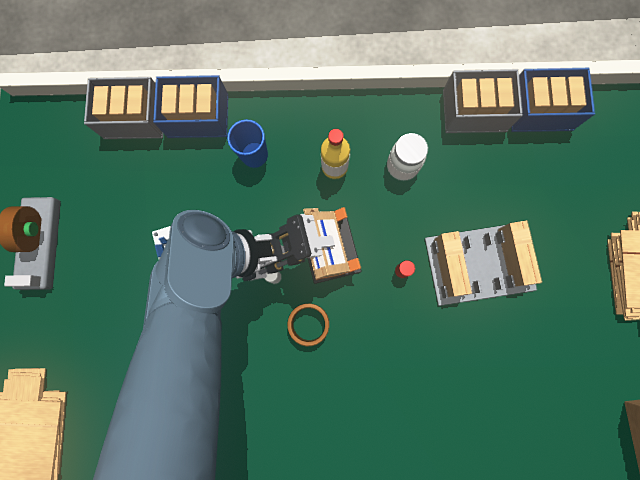

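Run:
```python
from h import *
V=up(c_v@G1(.028,1),-.002)
env.open(); st('open')
env.move_linear(pr(back(V,.09))[0],v=.2); st('back')
W=c_v@G2(.002,-1)
env.goto(*pr(up(back(V,.09),.12))); st('up')
for n in ('side','top','wrist'):
    p=env.camera(n);save(p,n+'8'); np.savez('pics/'+n+'8.npz',**{k:p[k] for k in['color','range_z','mtx','rvec','tvec']})
```

```text
open t 12.9333 tcp [0.5599 0.0229 0.0748] F [-0.2  0.6 -0.1] w 0.9951
back t 13.5333 tcp [0.5444 0.0845 0.1379] F [-1.3 -0.5 -0.4] w 1.0006
up t 14.0833 tcp [0.5444 0.0839 0.2577] F [ 0.2 -0.9 -1. ] w 1.0006
```

View pics/top8.png

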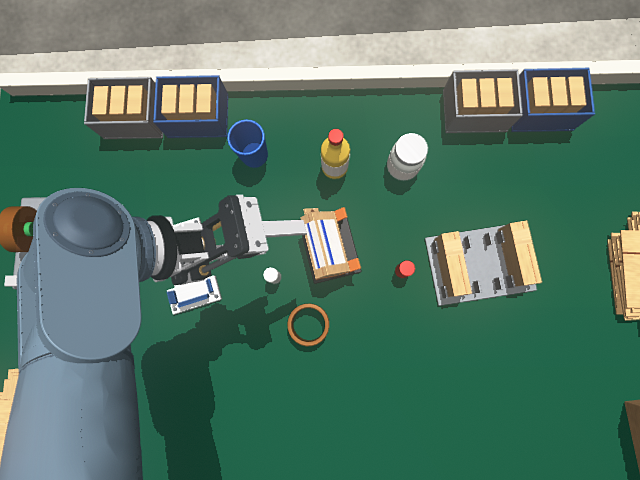

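View pics/side8.png

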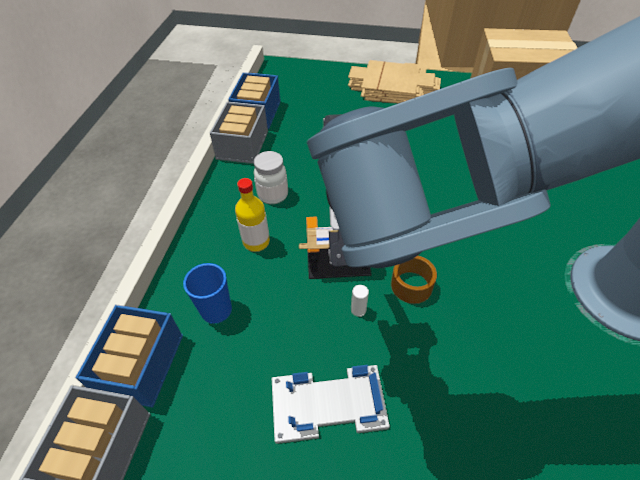

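Run:
```python
from h import *
W=c_v@G2(.002,-1)
env.goto(*pr(up(back(W,.10),.08))); st('pre')
for n in ('side','top','wrist'):
    p=env.camera(n);save(p,n+'9'); np.savez('pics/'+n+'9.npz',**{k:p[k] for k in['color','range_z','mtx','rvec','tvec']})
    w=cloud(p)
    ss=env.silhouettes(p,'carton')
    for s in ss[:2]:
        m=s['pixels']; q=w[m]; print(n,round(s['p'],2),m.sum(),np.nanmedian(q,axis=0).round(3))
        np.save(f'pics/m_{n}_{ss.index(s) if 0 else int(s["p"]*100)}.npy',m)
```

```text
pre t 15.4583 tcp [ 0.5732 -0.0325  0.2184] F [ 0.5 -0.2 -0.3] w 0.9987
side 0.86 1418 [0.557 0.044 0.101]
side 0.57 360 [ 0.514 -0.121  0.044]
top 0.92 2460 [0.561 0.026 0.096]
wrist 0.95 12521 [0.575 0.018 0.091]
wrist 0.21 1798 [ 0.529 -0.128  0.037]
```

View pics/side9.png

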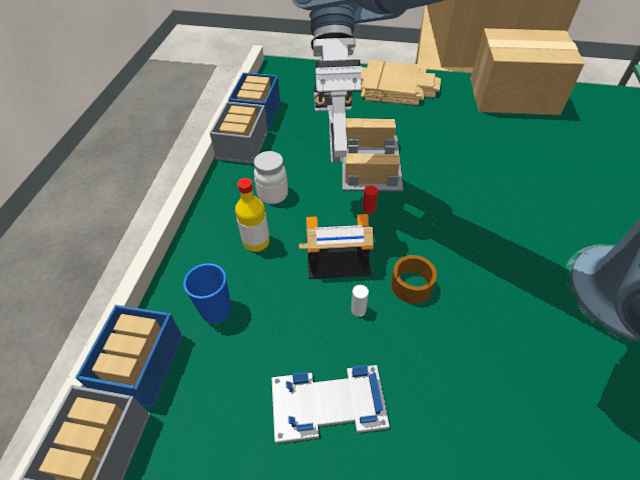

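View pics/wrist9.png

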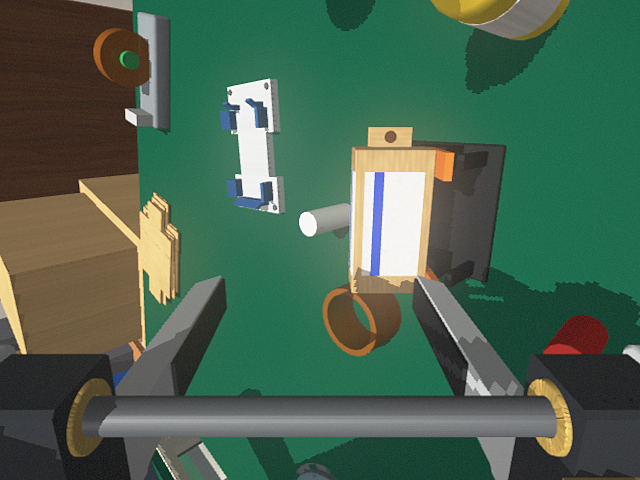

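Run:
```python
from h import *
from est import rect
import glob
for n in ('top','side','wrist'):
    p=dict(np.load(f'pics/{n}9.npz'));w=cloud(p).reshape(-1,3)
    m=np.load(sorted(glob.glob(f'pics/m_{n}_*.npy'))[-1]).reshape(-1)
    P=np.c_[w[m],np.ones(m.sum())]@np.linalg.inv(c_v).T*1000
    P=P[np.isfinite(P).all(1)]
    f=(abs(P[:,2]-34)<8)&(abs(P[:,1])<40)&(abs(P[:,0])<66)
    A=np.c_[P[f,:2],np.ones(f.sum())];co=np.linalg.lstsq(A,P[f,2],rcond=None)[0]
    r=abs(P[:,2]-np.c_[P[:,:2],np.ones(len(P))]@co)<1.5
    print(n,rect(P[r&(P[:,0]<66)][:,:2]/1000),'plane',co.round(3),r.sum(), 'x pct',np.percentile(P[r,0],[0.5,99.5]).round(1),'tab',P[(P[:,2]<15)&(P[:,0]>40),0].max() if ((P[:,2]<15)&(P[:,0]>40)).any() else None)
```

```text
top (array([1.7, 0.9]), array([119.9,  65. ]), -1.06) plane [ 1.000e-03 -4.000e-02  3.478e+01] 1119 x pct [-57.7  61. ] tab 99.33433775050715
side (array([0.5, 5.1]), array([121.9,  63.1]), 6.06) plane [ 3.000e-03 -1.090e-01  3.465e+01] 172 x pct [-59.3  59.1] tab 75.44754260923115
wrist (array([ 1.9, -0.1]), array([119.3,  63. ]), 0.06) plane [-0.0000e+00 -5.0000e-03  3.4369e+01] 10403 x pct [-56.9  60.8] tab 77.55364042123303
```

Run:
```python
from h import *
W=c_v@G2(.002,-1,x=.0016)
env.goto(*pr(back(W,.10)))
env.move_linear(pr(back(W,.03))[0],v=.2); st('near')
env.move_linear(pr(W)[0],v=.08); st('at')
env.close(6);st('c6'); env.close(30); st('closed')
env.move_linear(pr(up(W,.02))[0],v=.08);env.move_linear(pr(up(W,.12))[0],v=.25); st('lift')
J=c_jig@G2(.002,-1)
env.goto(*pr(up(J,.12))); st('above jig')
for n in ('side','top','wrist'):
    p=env.camera(n);save(p,n+'10'); np.savez('pics/'+n+'10.npz',**{k:p[k] for k in['color','range_z','mtx','rvec','tvec']})
```

```text
near t 16.675 tcp [0.5646 0.0145 0.0913] F [ 0.1 -0.7  0.8] w 0.9997
at t 17.2 tcp [0.5581 0.0359 0.068 ] F [-0.2 -0.4 -0. ] w 0.9996
c6 t 17.8 tcp [0.5585 0.0354 0.0684] F [-0.5 -1.1  0.4] w 0.6602
closed t 18.0167 tcp [0.5586 0.0354 0.0684] F [ 0.9 -2.2 -0.3] w 0.6566
lift t 18.9667 tcp [0.5578 0.0357 0.1872] F [-0.1 -0.7 -2.3] w 0.6588
above jig t 20.0833 tcp [0.5234 0.306  0.1326] F [ 0.5 -0.1 -2. ] w 0.6526
```

View pics/side10.png

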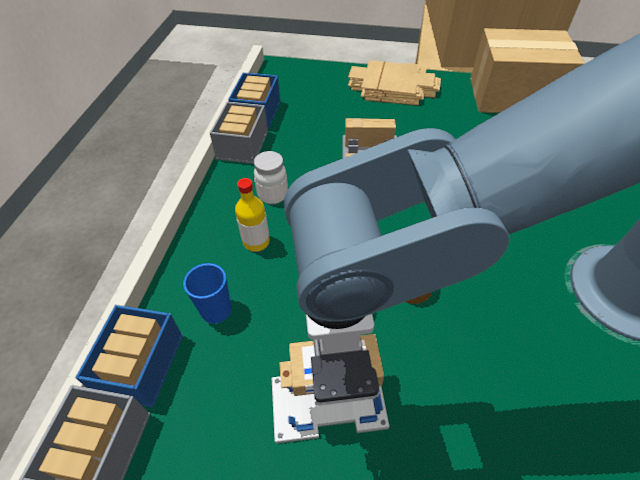

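View pics/wrist10.png

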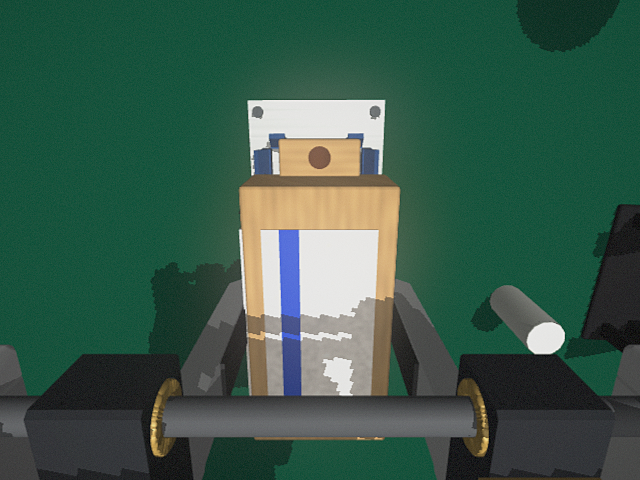

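Run:
```python
from h import *
from est import rect
p=dict(np.load('pics/wrist10.npz'));w=cloud(p).reshape(-1,3);hsv=cv2.cvtColor(p['color'],cv2.COLOR_RGB2HSV).reshape(-1,3)
P=np.c_[w,np.ones(len(w))]@np.linalg.inv(c_jig).T*1000   # in pocket frame
m=(abs(P[:,2])<4)&(P[:,0]>40)&(P[:,0]<110)&(abs(P[:,1])<60)&(hsv[:,1]<60)&(hsv[:,2]>120)
Q=P[m]; print('plate z',np.median(Q[:,2]),'n',m.sum())
f=Q[Q[:,0]>82]
print('plate front x by y:',[round(np.percentile(Q[abs(Q[:,1]-y)<4,0],99),1) for y in(-35,-20,0,20,35)],'y edges by x',[(x,round(Q[abs(Q[:,0]-x)<2.5,1].min(),1),round(Q[abs(Q[:,0]-x)<2.5,1].max(),1)) for x in(76,82,88,92)])
m=(P[:,2]>120)&(P[:,2]<165)&(abs(P[:,0])<75)&(abs(P[:,1])<45); Z=P[m]
h=np.histogram(Z[:,2],bins=np.arange(120,166,2));print(list(zip(h[1],h[0])))
t=Z[abs(Z[:,2]-154)<5]
for x in (20,30,40,50,56): 
    b=t[abs(t[:,0]-x)<3]; print(x,len(b),b[:,1].min().round(1),b[:,1].max().round(1),np.median(b[:,2]).round(2))
print('front x',[(y,round(np.percentile(t[abs(t[:,1]-y)<4,0],99),1)) for y in(-24,-12,0,12,24)])
tb=Z[(Z[:,0]>62)];print('tab',tb[:,0].max(),np.median(tb[:,2]),np.percentile(tb[:,1],[1,99]))
b=Z[Z[:,0]>58]
```

```text
plate z 0.29604419857741715 n 5555
plate front x by y: [np.float64(96.4), np.float64(96.4), np.float64(96.5), np.float64(96.5), np.float64(96.5)] y edges by x [(76, np.float64(-49.1), np.float64(50.3)), (82, np.float64(-49.6), np.float64(50.6)), (88, np.float64(-49.2), np.float64(50.3)), (92, np.float64(-49.2), np.float64(50.7))]
[(np.int64(120), np.int64(27)), (np.int64(122), np.int64(32)), (np.int64(124), np.int64(1862)), (np.int64(126), np.int64(1086)), (np.int64(128), np.int64(120)), (np.int64(130), np.int64(170)), (np.int64(132), np.int64(127)), (np.int64(134), np.int64(155)), (np.int64(136), np.int64(187)), (np.int64(138), np.int64(196)), (np.int64(140), np.int64(179)), (np.int64(142), np.int64(174)), (np.int64(144), np.int64(224)), (np.int64(146), np.int64(223)), (np.int64(148), np.int64(252)), (np.int64(150), np.int64(314)), (np.int64(152), np.int64(15202)), (np.int64(154), np.int64(16867)), (np.int64(156), np.int64(238)), (np.int64(158), np.int64(211)), (np.int64(160), np.int64(240)), (np.int64(162), np.int64(242))]
20 2066 -32.4 30.1 154.16
30 2161 -32.3 30.2 154.16
40 2351 -32.3 30.1 154.11
50 2396 -32.4 29.6 153.73
56 2499 -32.5 29.6 153.73
front x [(-24, np.float64(59.6)), (-12, np.float64(59.6)), (0, np.float64(59.6)), (12, np.float64(59.7)), (24, np.float64(59.7))]
tab 74.85589346315791 125.77994253477183 [-19.00451856  16.08251955]
```

Run:
```python
from h import *
cj=jig@T(np.eye(3),[.0007,.0009,.012])
J=cj@G2(.002,-1)
env.move_linear(pr(up(J,.03))[0],v=.2,ori=pr(J)[1]); st('30')
f0=np.array(env.current_wrist_force());t0=np.array(env.current_ft_torque())
for d in list(np.arange(.024,.0035,-.004))+[.002,.001,0,-.001,-.002]:
    env.move_linear(pr(up(J,d))[0],v=.05)
    f=np.array(env.current_wrist_force())-f0
    print(round(d,4),f.round(1),(np.array(env.current_ft_torque())-t0).round(2))
    if np.abs(f).max()>6: break
st()
for n in ('side','wrist'):
    p=env.camera(n);save(p,n+'11')
```

```text
30 t 20.8333 tcp [0.525  0.3081 0.0447] F [ 0.3  0.7 -0.9] w 0.6574
0.024 [-0.5 -2.3 -1.6] [-0.06  0.1   0.05]
0.02 [-1.1 -1.2 -1.8] [-0.04  0.04  0.06]
0.016 [-0.5 -0.6 -0.4] [-0.09  0.03 -0.01]
0.012 [-0.7 -0.5 -1.4] [-0.07  0.06  0.06]
0.008 [-0.  -1.2 -1.8] [-0.01  0.09 -0.02]
0.004 [ 0.  -0.5 -0.8] [-0.07  0.03  0.02]
0.002 [-0.4 -0.5 -1.7] [-0.11  0.07  0.  ]
0.001 [-1.2 -0.5 -0.8] [-0.06  0.04  0.06]
0 [-0.9 -0.4 -0.6] [-0.08  0.06  0.03]
-0.001 [-2.7 -1.5  4.7] [-0.33  0.48 -0.01]
-0.002 [-6.4 -2.5 12.5] [-0.52  1.02  0.01]
 t 23.6 tcp [0.5243 0.3084 0.0137] F [-6.1 -1.7 11.6] w 0.6587
```

View pics/wrist11.png

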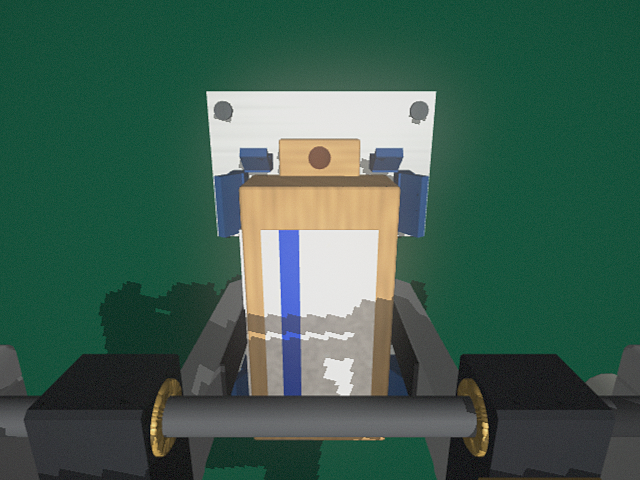

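Run:
```python
from h import *
cj=jig@T(np.eye(3),[.0007,.0009,.012])
J=cj@G2(.002,-1)
env.move_linear(pr(up(J,-.0005))[0],v=.05); st()
env.open(); st('open')
env.move_linear(pr(up(J,.06))[0],v=.15); env.move_linear(pr(up(J,.18))[0],v=.3);st('up')
p=env.camera('wrist');save(p,'wrist12');np.savez('pics/wrist12.npz',**{k:p[k] for k in['color','range_z','mtx','rvec','tvec']})
q=env.current_q(); q=np.array(q); q[0]-=1.0; env.move_joints(q)
for n in ('side','top'):
    p=env.camera(n);save(p,n+'12');np.savez('pics/'+n+'12.npz',**{k:p[k] for k in['color','range_z','mtx','rvec','tvec']})
for n in ('wrist','side','top'):
    p=dict(np.load(f'pics/{n}12.npz'));w=cloud(p).reshape(-1,3)
    P=np.c_[w,np.ones(len(w))]@np.linalg.inv(c_jig).T*1000
    t=P[(abs(P[:,2]-34)<6)&(abs(P[:,0])<66)&(abs(P[:,1])<38)]
    A=np.c_[t[:,:2],np.ones(len(t))];co=np.linalg.lstsq(A,t[:,2],rcond=None)[0]
    c,s,a=cv2.minAreaRect(t[:,:2].astype(np.float32)); print(n,len(t),'plane',co.round(4),'rect',np.round(c,1),np.round(s,1),round(a,2))
st()
```

```text
t 23.95 tcp [0.5245 0.3084 0.0137] F [0.5 0.9 1.6] w 0.6561
open t 24.6333 tcp [0.5241 0.3083 0.0135] F [-0.4 -0.5 -0.1] w 0.999
up t 25.7333 tcp [0.5237 0.3081 0.1932] F [ 0.4  0.8 -0. ] w 1.0019
wrist 9702 plane [-9.00000e-04  4.00000e-04  3.44287e+01] rect [1.5 1.5] [ 62.6 119.5] 89.97
side 3200 plane [ 8.00000e-04 -7.10000e-03  3.47746e+01] rect [-0.8  1.4] [ 63.3 120.2] 89.35
top 1983 plane [-7.00000e-04  1.05000e-02  3.45139e+01] rect [0.9 0.6] [ 64.1 120.2] 89.91
 t 27.975 tcp [ 0.5419 -0.2729  0.1918] F [ 0.   0.2 -0.5] w 1.0022
```

View pics/wrist12.png

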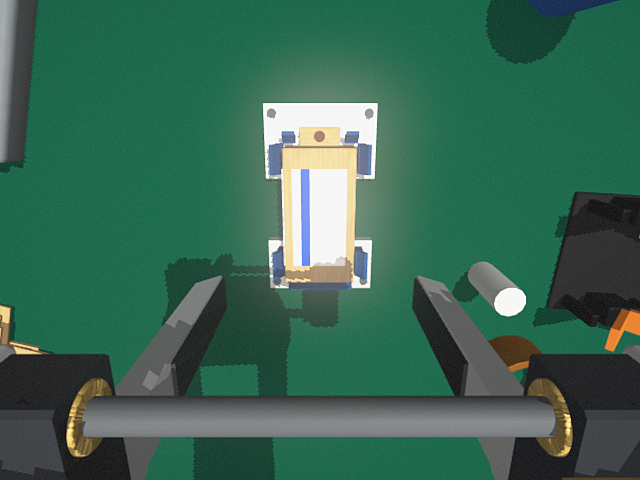

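View pics/side12.png

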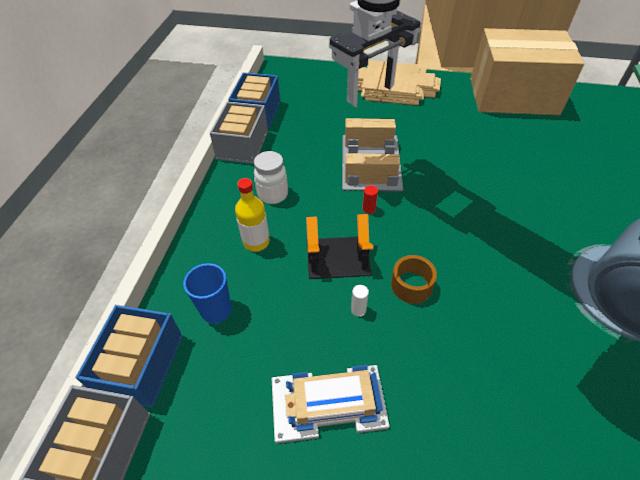

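View pics/top12.png

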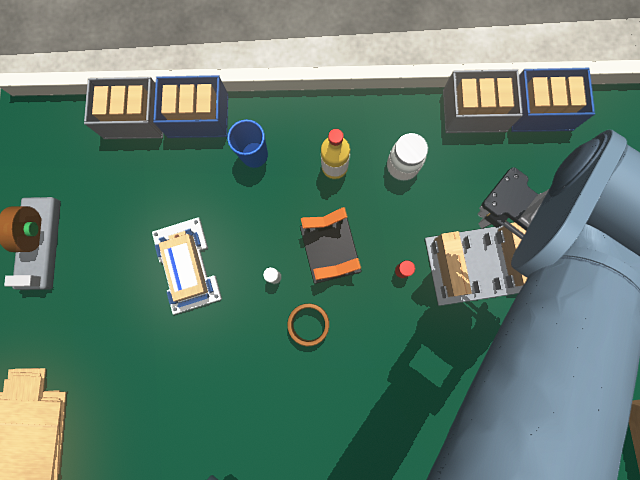

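Run:
```python
from h import *
env.hand_in(); st()
```

```text
the job is handed in; nothing more can be done
the job is handed in; nothing more can be done
```

The labelled carton is now seated in the blue-walled jig, label up and tab in the slot, and I handed the job in at about 28 s of the 56 s allowed.

- **Rack:** The fully open gripper is too wide for the gaps between cartons. I lowered it turned 50°, closed at 3 N, turned it square to the carton, then gripped at 30 N and lifted.
- **V-rest:** I lowered the carton until it touched both slopes (about 8 N), let go and backed off. It lay there on its own with the label sloping upward. The fit of its label face agreed with the planned pose to about 2 mm along x.
- **Jig:** I took it again across its long edges from the label side and set it down on the pocket floor. The wrist force reached about 12 N before I eased off and let go.

**Last checks:**
- **Flatness:** The label face is 34.4 to 34.8 mm above the pocket floor (34 mm expected). Slopes are at most 0.01, and the wrist view shows under 0.001.
- **Squareness:** The carton is within 0.7° of square to the jig.
- **Tab:** It shows in the slot in the wrist and side pictures.
- **Other things:** By eye, they stand where they were in the last pictures; I did not re-measure them. The arm partly hides one plain carton in the top view, but the side view shows it standing.
- **Gripper:** It is open, about 19 cm above the bench, and clear of everything.

**One disagreement:** the three cameras place the carton's centre differently along the jig's x, from −0.8 to +1.5 mm. That is within the 2.5 mm of play on each side and near the 2 mm calibration error.

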